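# Click the cup head onto the vortex mixer and switch it on

## Task

Make the vortex mixer ready to shake tubes: stand the cup head upright on the mixer's square drive, let go of it, then press it straight down from above until the spring ball clicks into its dimple and the head sits fully home. Only after that, throw the mixer's switch fully over to its other side and move clear. Leave the flat head, the slide box and the little bottle where they stand.

Things in the scene. Friction and masses are not known exactly. Their poses are not given: they have to be found in the camera images.
- mixer: Vortex mixer, fixed: white case 150 (x) x 240 (y) x 70 mm tall. Origin: centre of its underside; x to its rear (away from the robot), z up. On its top: the square drive at y = -60 mm on a round dark boss 60 mm across, 10 mm high; the switch at y = +60 mm on a grey block 70 (x) x 50 x 25 mm high.
- drive_seat (a point): Centre of the boss's top, 80 mm above the bench, where a fully home head's underside rests; axes as the mixer's. A 16 mm square steel drive stands 36 mm up from here, sides along x and y, its last 3 mm tapering to 10 mm square. A spring ball (10 mm across, 4 mm proud) sits in its -x face, centre 10 mm up.
- ball (a joint): How far the spring ball is pressed in (m): 0 standing out, 0.004 fully in; about 0.001 to 0.002 while a hub wall slides over it, back at 0 once clicked into the dimple. A head let go on the drive rests on the ball, 7 to 13 mm above the boss, leaning a few degrees; 6 to 12 N from above takes it past and home. Pressed askew it may bind: up to 22 N, or lift off and press again.
- cup_head: Cup head, loose, upright, 66 mm tall, 160 g. Hub: 40 mm square aluminium block 42 mm tall; from below an 18 mm square bore parallel to its sides, 38 mm deep, 2.5 mm mouth chamfer, a dimple in each wall (any quarter turn fits). On it a black rubber cup 38 mm across, 24 tall, its top slightly (2 mm) dished. Origin: centre of underside; x, y square to the hub's sides.
- flat_head: Flat head, to be left alone: the same hub with a flat black rubber disc 80 mm across and 10 mm thick on top (52 mm tall in all). Loose, upright on the bench. Origin: centre of its underside.
- switch (a joint): Angle of the toggle switch (rad): near 0 it leans 0.5 rad to the mixer's -x (off); at 1.0 it leans 0.5 rad to +x against its stop (fully over, on). It turns about the mixer's y axis, 22 mm above the case's top at the middle of its block, stays where it is left and takes 1 to 2 N at its tip.
- switch_tip (a point): Centre of the black ball (26 mm across) at the end of the switch's 50 mm lever (rod 10 mm thick); off, it is about 136 mm above the bench, 24 mm to the -x side of the pivot; it moves 48 mm along the mixer's +x to the on side.
- slide_box: Bystander: flat yellow plastic box of slides, 90 x 150 x 32 mm, loose. Origin: centre of its underside.
- oil_bottle: Bystander: little amber bottle with black cap, 34 mm across, 75 mm tall, loose. Origin: centre of its underside.

How it is judged:
By the outcome, as a careful person would: the job done as asked, in the order asked, and still so for the second after the job is handed in, with the robot touching nothing.
It also fails if it takes over 64 s, if anything falls off the work surface, if the arm or the gripper's body presses on something with over 40 N, if the wrist force passes 120 N, or if a joint passes its speed limit or range.

## Robot

A 6-joint arm with a two-finger parallel gripper is mounted at the origin on the work surface. World frame = base frame: x ahead of the robot, y to its left, z up, the work surface at z = 0. Lengths are in mm, angles in rad, forces in N, time in s.
With the tool pointing down it reaches from about 400 to 925 mm from the base axis. Payload 12.5 kg.
Tool frame: the origin (TCP) lies midway between the tips of the shut fingers; the grasp point (between the pads) lies 19 mm behind it; z points along the fingers, y is the line along which they close (so a half turn about z gives the same grasp; the last joint's range is limited). The gripper opens to 95 mm and grips with 3 to 60 N. Pads are 20 mm wide; open, the fingers measure 119 mm over their backs; the gripper's body (75 mm by 180 mm) begins 59 mm behind the grasp point.
Start: joints at [-1.407, 0.491, 1.559, -0, 1.092, -0.106], TCP at [166.61, -602.404, 192.661] pointing down, gripper open.
Joint ranges: [-3.1, 3.1], [-0.84, 2.19], [0.05, 2.79], [-1.13, 4.28], [0.06, 2.93], [-2.69, 2.69]. Speed limits (rad/s): [2.22, 2.22, 2.79, 3.14, 3.14, 3.14].

## Interface

Orientations are given as [roll, pitch, yaw] about the fixed x, y, z axes, in that order (R = Rz(yaw) Ry(pitch) Rx(roll)).
In Python, from cell import state, read_camera, job_done gives the robot as it stands.
- The arm moves only by the tool carry_out, never from a script. Its argument "moves" is a list of rows, each an object with "slide": the shift along the tool's x, y, z as a fraction of full scale, a list of three; "spin": the turn about the tool's z as a fraction of full scale. A call has 1 to 12 rows; each row shifts and turns the commanded pose from where the row before left it, along the tool's axes as they then stand; what a row does not reach is not made up. Full scale, the value 1, is 0.4 m for a shift and 30 degrees for a turn. A row lasts 1/12 s, in which the tool goes at most 41.7 mm and 7.16 degrees, less where a joint would pass 70% of its speed; a pose out of reach is approached as far as the arm can. A call with a number of a shift or a turn outside -1 to 1 is refused whole. A call with a gripper value outside its range is refused whole. "hand" is the closure, from 0 (fully open) to 1 (shut), set as the call begins (left out, the last holds). The fingers move at their own pace and stop on an object; the grip force is fixed at half the most. Time passes only in rows, so rows that do not move let the fingers close. It gives the time, the measured TCP pose, the force, the opening and the grip force at its end, in the units of the state.
- state(): the state, without advancing time (a new reading comes with each control period).
- read_camera(name): name is "side" or "top"; returns a dict with "color" (420x560x3 uint8, red, green, blue), "K" (3x3 intrinsics, pixels), "R" (3x3) and "t" (3): a world point X has camera coordinates R X + t. Camera axes: x right, y down, z forward; pixel columns grow to the right and rows downward; lengths in mm; the calibration is good to about 2 mm. A picture is of the moment at which its call begins. There is no depth.
- job_done(): hands the job in; it is judged then, once.
The state is a dict: "t": time; "joints": joint angles; "qvel": joint speeds; "tau": joint torques, N m; "eef_pos": TCP position; "tcp_rot": TCP orientation; "ft_force": force on the tool from outside, world axes, zero at the start; "moment": the same for the moment, N m; "opening": opening from 0.0 (shut) to 1.0 (fully open); "grip_force": force on a finger pad.
Only numpy, scipy, OpenCV 4.12 (cv2) and the standard library are available. Lean on these libraries where they do the work, as an engineer would, in place of code of your own. Each camera call takes 0.05 s, during which the arm holds its last target. There are 200 camera calls.

## Working session

There is one attempt and no reset: what is moved stays moved. The work goes in short steps, Python scripts to look and compute and a tool call to move; the robot and the scene stay as the last step left them, time stands still between calls to the robot, and variables do not carry over. Pictures are saved under pics/ and viewed, at most 10 in all, crops included, and the job is handed in when it is done.

Besides the shell and the picture viewer there is one more tool, called after "Call:" as name([rows], argument=value, ...), one row to a line, values as JSON. carry_out: Moves the arm, as the interface text tells. Shift numbers are shares of 0.4 m and turn numbers shares of 30 degrees, none past 1 either way. Its arguments: {"type":"object","properties":{"moves":{"type":"array"},"hand":{"type":"number"}},"required":["moves"]}

```bash
mkdir -p pics; python3 - <<'E'
from cell import *
import cv2,numpy as np
s=state();print(s)
for n in("side","top"):
    c=read_camera(n);cv2.imwrite(f"pics/{n}0.png",c["color"][:,:,::-1]);print(n,c["K"],c["R"],c["t"])
E
```

```text
{'t': 0.0, 'joints': array([-1.40659685e+00,  4.91545968e-01,  1.55944990e+00,  3.58235571e-05,
        1.09170832e+00, -1.05597099e-01]), 'qvel': array([-0.00170272, -0.00044018,  0.00131757,  0.00034894,  0.00037988,
        0.00094761]), 'tau': array([-1.55285801e-03, -6.12649727e+01, -2.58191818e+01,  6.91679539e-02,
        4.81370639e-02, -8.39010977e-05]), 'eef_pos': array([ 166.57291825, -602.11372107,  192.07005626]), 'tcp_rot': array([-3.14049066e+00, -1.48751711e-04,  2.69779964e-01]), 'ft_force': array([-0.03088455,  0.99006803,  0.10574178]), 'moment': array([-0.03050485, -0.00942623,  0.00733646]), 'grip_force': 0.0, 'opening': 1.001808532430763}
side [[450.73290701   0.         277.73788998]
 [  0.         450.73290701 214.69651432]
 [  0.           0.           1.        ]] [[-9.98858533e-01 -4.77647252e-02  4.01864322e-04]
 [-2.96290860e-02  6.12962195e-01 -7.89556499e-01]
 [ 3.74666216e-02 -7.88667153e-01 -6.13677744e-01]] [585.65959712 126.09467619 960.05743675]
top [[437.63075218   0.         281.77961852]
 [  0.         437.63075218 211.59413502]
 [  0.           0.           1.        ]] [[ 0.02694757 -0.99934697  0.02407184]
 [-0.99672554 -0.02869779 -0.07559518]
 [ 0.07623663 -0.02195591 -0.99684799]] [-82.42224322 582.9899916  994.98410633]
```

View pics/side0.png

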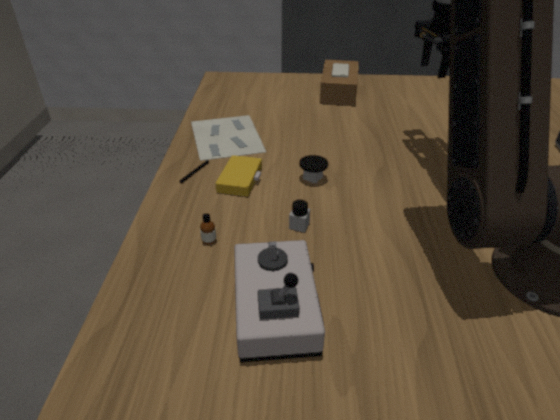

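View pics/top0.png

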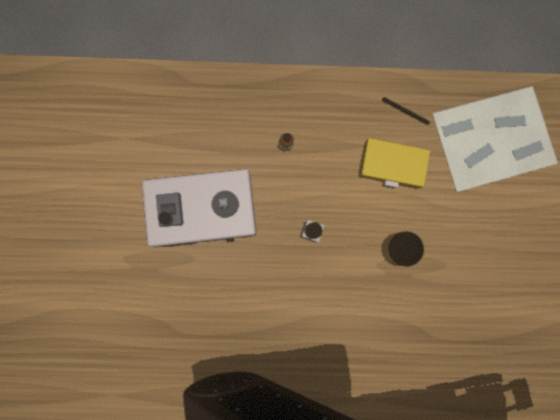

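The side view shows the cup head at about (299,215), the drive at (272,257) and the switch ball at (291,280). In the top view the cup is at (314,231), the boss at (225,203), the switch ball at (166,218) and the flat head at (406,249).

```bash
cat > h.py <<'E'
import cv2,numpy as np
from cell import *
def plane(c,uv,z):
    d=np.linalg.inv(c["K"])@np.array([uv[0],uv[1],1.]); C=-c["R"].T@c["t"]; d=c["R"].T@d
    return C+d*(z-C[2])/d[2]
def proj(c,X):
    p=c["K"]@(c["R"]@np.array(X,float)+c["t"]); return p[:2]/p[2]
def tri(cs,uvs):
    P=[c["K"]@np.c_[c["R"],c["t"]] for c in cs]
    X=cv2.triangulatePoints(P[0],P[1],np.array(uvs[0],float).reshape(2,1),np.array(uvs[1],float).reshape(2,1))[:,0]
    return X[:3]/X[3]
def blobs(mask,x0,y0,x1,y1,amin=20):
    m=np.zeros_like(mask);m[y0:y1,x0:x1]=mask[y0:y1,x0:x1]
    cs,_=cv2.findContours(m,cv2.RETR_EXTERNAL,cv2.CHAIN_APPROX_NONE)
    return sorted([k for k in cs if cv2.contourArea(k)>=amin],key=cv2.contourArea,reverse=True)
E
python3 - <<'E'
from h import *
T=read_camera("top");S=read_camera("side")
def crop(c,x0,y0,x1,y1,k):return cv2.resize(c["color"][y0:y1,x0:x1,::-1],None,fx=k,fy=k,interpolation=cv2.INTER_CUBIC)
a=crop(T,130,160,330,260,4);b=crop(S,225,190,325,360,3)
cv2.imwrite("pics/tc.png",a)
hsv=cv2.cvtColor(T["color"],cv2.COLOR_RGB2HSV)
white=((hsv[...,1]<45)&(hsv[...,2]>110)).astype(np.uint8)*255
k=cv2.convexHull(blobs(white,130,160,265,255)[0]);r=cv2.minAreaRect(k)
print("case",r,cv2.contourArea(k));
for p in cv2.boxPoints(r):print(p,plane(T,p,70).round(1))
dark=(hsv[...,2]<60).astype(np.uint8)*255
for nm,box,z in(("boss",(200,180,250,225),80),("cup",(298,215,330,247),66),("swball",(150,185,190,232),136),("flat",(380,225,430,270),52)):
    for q in blobs(dark,*box)[:2]:
        e=cv2.minEnclosingCircle(q);M=cv2.moments(q);g=(M['m10']/M['m00'],M['m01']/M['m00'])
        print(nm,np.round(e[0],1),round(e[1],1),np.round(g,1),cv2.contourArea(q),plane(T,g,z).round(1))
# hub of cup: grey vs wood
hub=((hsv[...,1]<70)).astype(np.uint8)*255
hs=blobs((hub|dark),298,215,330,247)
r=cv2.minAreaRect(hs[0]);print("hub",r)
for p in cv2.boxPoints(r):print(plane(T,p,42).round(1))
E
```

```text
case ((198.0888671875, 207.48123168945312), (66.76751708984375, 108.62825775146484), 83.774169921875) 7189.5
[140.47469 180.1846 ] [642.2 249.5  70. ]
[248.46227 168.40414] [675.9  11.8  70. ]
[255.70305 234.77786] [528.5  -9.   70. ]
[147.71547 246.55832] [496.3 226.3  70. ]
cup [313.1 230.3] 7.4 [313.  230.4] 140.0 [ 541.8 -135.9   66. ]
swball [165.  217.5] 6.0 [164.9 217.8] 84.5 [556.7 175.9 136. ]
flat [405.4 248.5] 17.0 [405.4 248.6] 841.5 [ 507.  -347.1   52. ]
hub ((312.29998779296875, 230.6000213623047), (18.657434463500977, 18.657434463500977), 18.43494987487793)
[ 528.  -109.9   42. ]
[ 568.7 -122.4   42. ]
[ 556.4 -163.1   42. ]
[ 515.7 -150.5   42. ]
```

View pics/tc.png

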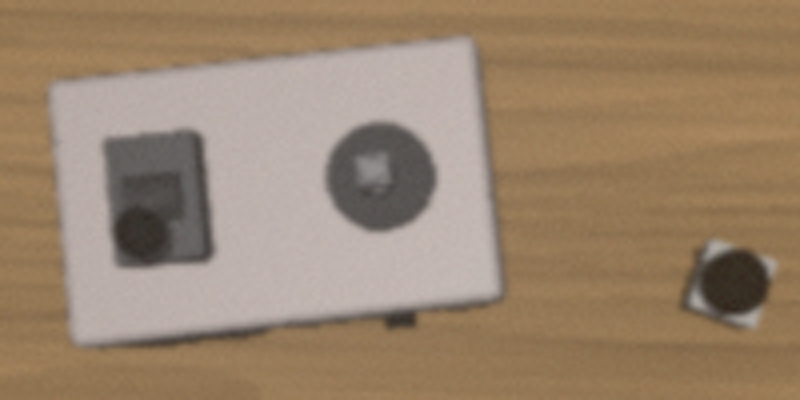

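The crop shows the case corners at (50,82), (475,38), (503,298) and (77,345), the boss circle at (381,177), the drive tip at (372,170), and the hub corners at (710,240), (776,262) and (757,327).

```bash
python3 - <<'E'
from h import *
T=read_camera("top");S=read_camera("side")
f=lambda x,y:((x+.5)/4-.5+130,(y+.5)/4-.5+160)
C=np.array([plane(T,f(*p),70) for p in((50,82),(475,38),(503,298),(77,345))])
print(C.round(1),"ctr",C.mean(0))
ly=(C[0]-C[1]+C[3]-C[2])/2; lx=(C[0]-C[3]+C[1]-C[2])/2
print("len",np.linalg.norm(ly),np.linalg.norm(lx),"yaw",np.degrees([np.arctan2(-ly[0],ly[1]),np.arctan2(lx[1],lx[0])]))
print("boss",plane(T,f(381,177),80),"drive",plane(T,f(372,170),116),"sw",plane(T,f(141,234),136))
H=[plane(T,f(*p),42) for p in((710,240),(776,262),(757,327))]
print("hub",np.round(H,1),"c",(H[0]+H[2])/2 if 0 else None)
for a,b in((0,1),(1,2)):
    d=H[b]-H[a];print(np.linalg.norm(d),np.degrees(np.arctan2(d[1],d[0])))
print("hubc",(H[0]+H[2])/2,"cup",plane(T,f(734,282),66))
s=cv2.resize(S["color"][190:320,230:330,::-1],None,fx=6,fy=6,interpolation=cv2.INTER_CUBIC)[:600]
s=cv2.resize(S["color"][195:295,230:330,::-1],None,fx=6,fy=6,interpolation=cv2.INTER_CUBIC)
cv2.imwrite("pics/sc.png",s)
E
```

```text
[[642.4 245.9  70. ]
 [674.3  12.   70. ]
 [529.9  -8.2  70. ]
 [497.8 223.8  70. ]] ctr [586.12723003 118.37466054  70.        ]
len 235.16090888990075 145.99861820891695 yaw [7.82164443 8.31162449]
boss [594.07674619  60.27587599  80.        ] drive [594.38812176  61.23263077 116.        ] sw [556.08399787 175.82053626 136.        ]
hub [[ 566.9 -124.1   42. ]
 [ 555.4 -162.1   42. ]
 [ 518.1 -152.    42. ]] c None
39.70082275993892 -106.84059992210851
38.643226220563506 164.8419227917762
hubc [ 542.49823803 -138.02305796   42.        ] cup [ 542.45789492 -136.03396555   66.        ]
```

View pics/sc.png

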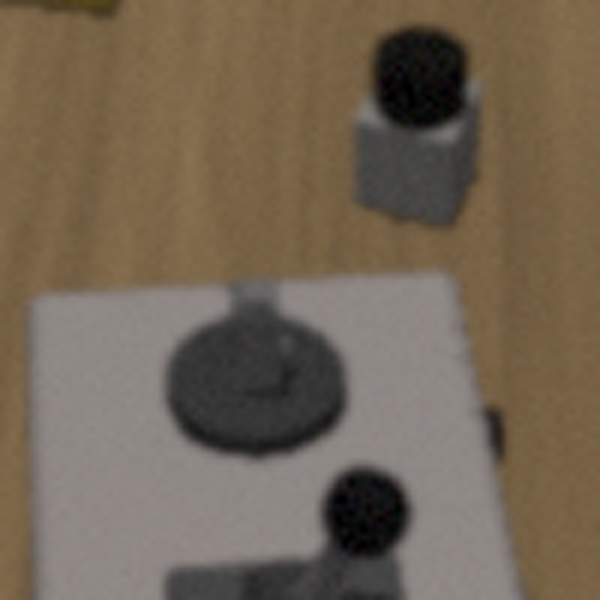

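The side crop shows the cup centred at x≈421, the drive top at about (255,290), the boss top face centred at x≈256 and the switch ball at (367,512). Next I check these against the top-view estimates and start moving.

```bash
python3 - <<'E'
from h import *
S=read_camera("side");T=read_camera("top")
g=lambda p:((p+.5)/6-.5)+np.array([230,195])
for n,X in(("cup",[542.4,-136.5,66]),("boss",[594.2,60.3,80]),("drv",[594.4,60.5,116]),("sw",[556.1,175.8,136])):
    print(n,((proj(S,X)-[230,195]+.5)*6-.5).round(1))
f=lambda x,y:((x+.5)/4-.5+130,(y+.5)/4-.5+160)
print("sw tri",tri((T,S),(f(141,234),g(np.array([367,512])))))
E
```

```text
cup [419.1  54.2]
boss [256.2 371.9]
drv [254.8 289.7]
sw [366.8 512.7]
sw tri [556.0611267  175.7598132  136.25015531]
```

Call:
carry_out([
  {"slide":[0,0,0],"spin":0.225},
  {"slide":[0,0,0],"spin":0.225},
  {"slide":[0,0,0],"spin":0.225},
  {"slide":[0,0,0],"spin":0.225},
  {"slide":[0,0,0],"spin":0.15},
  {"slide":[0.0364,-0.086,0],"spin":0},
  {"slide":[0.0364,-0.086,0],"spin":0},
  {"slide":[0.0364,-0.086,0],"spin":0},
  {"slide":[0.0364,-0.086,0],"spin":0},
  {"slide":[0.0364,-0.086,0],"spin":0},
  {"slide":[0.0364,-0.086,0],"spin":0},
  {"slide":[0.0364,-0.086,0],"spin":0},
], hand=0)

```text
t: 1.4
eef_pos: [331.9, -397.7, 192.8]
tcp_rot: [3.141, -0.0, -0.28]
ft_force: [0.8, -0.9, 1.1]
opening: 0.999
grip_force: 0.0
```

Call:
carry_out([
  {"slide":[0.0362,-0.0859,0],"spin":0},
  {"slide":[0.0362,-0.0859,0],"spin":0},
  {"slide":[0.0362,-0.0859,0],"spin":0},
  {"slide":[0.0362,-0.0859,0],"spin":0},
  {"slide":[0.0362,-0.0859,0],"spin":0},
  {"slide":[0.0362,-0.0859,0],"spin":0},
  {"slide":[0.0362,-0.0859,0],"spin":0},
  {"slide":[0.0362,-0.0859,0],"spin":0},
  {"slide":[0.0362,-0.0859,0],"spin":0},
  {"slide":[0,0,0.1],"spin":0},
  {"slide":[0,0,0.1],"spin":0},
  {"slide":[0,0,0],"spin":0},
])

```text
t: 2.4
eef_pos: [539.1, -136.1, 106.9]
tcp_rot: [-3.141, 0.009, -0.279]
ft_force: [-0.3, -0.3, -0.9]
opening: 0.998
grip_force: 0.0
```

Call:
carry_out([
  {"slide":[0,0,0.08],"spin":0},
  {"slide":[0,0,0.08],"spin":0},
  {"slide":[0,0,0.06],"spin":0},
  {"slide":[0,0,0.03],"spin":0},
  {"slide":[0,0,0],"spin":0},
  {"slide":[0,0,0],"spin":0},
  {"slide":[0,0,0],"spin":0},
])

```text
t: 2.98
eef_pos: [542.7, -138.6, 14.4]
tcp_rot: [3.141, -0.002, -0.28]
ft_force: [0.4, -0.9, 0.3]
opening: 1.001
grip_force: 0.0
```

Call:
carry_out([
  {"slide":[0,0,0],"spin":0},
  {"slide":[0,0,0],"spin":0},
  {"slide":[0,0,0],"spin":0},
  {"slide":[0,0,0],"spin":0},
  {"slide":[0,0,0],"spin":0},
  {"slide":[0,0,0],"spin":0},
  {"slide":[0,0,0],"spin":0},
  {"slide":[0,0,0],"spin":0},
], hand=1)

```text
t: 3.65
eef_pos: [541.8, -138.0, 12.6]
tcp_rot: [3.142, 0.0, -0.28]
ft_force: [0.1, 0.1, 0.1]
opening: 0.494
grip_force: 0.0
```

Call:
carry_out([
  {"slide":[0,0,0],"spin":0},
  {"slide":[0,0,0],"spin":0},
  {"slide":[0,0,0],"spin":0},
  {"slide":[0,0,0],"spin":0},
  {"slide":[0,0,0],"spin":0},
  {"slide":[0,0,0],"spin":0},
])

```text
t: 4.15
eef_pos: [541.8, -137.9, 12.6]
tcp_rot: [3.142, 0.0, -0.28]
ft_force: [-0.1, 1.1, -1.1]
opening: 0.422
grip_force: 29.9
```

Call:
carry_out([
  {"slide":[0,0,-0.04],"spin":0},
  {"slide":[0,0,-0.08],"spin":0},
  {"slide":[0,0,-0.1],"spin":0},
  {"slide":[0,0,-0.1],"spin":0},
  {"slide":[0,0,-0.05],"spin":0},
  {"slide":[0,0,0],"spin":-0.16},
  {"slide":[0,0,0],"spin":-0.16},
  {"slide":[0,0,0],"spin":-0.16},
  {"slide":[0,0,0],"spin":-0.16},
  {"slide":[0,0,0],"spin":-0.16},
  {"slide":[0,0,0],"spin":0},
  {"slide":[0,0,0],"spin":0},
])

```text
t: 5.15
eef_pos: [541.7, -137.9, 160.5]
tcp_rot: [-3.142, 0.0, 0.136]
ft_force: [-0.4, 0.7, -1.8]
opening: 0.417
grip_force: 29.9
```

Call:
carry_out([
  {"slide":[0.0282,-0.0676,0],"spin":0},
  {"slide":[0.0282,-0.0676,0],"spin":0},
  {"slide":[0.0282,-0.0676,0],"spin":0},
  {"slide":[0.0282,-0.0676,0],"spin":0},
  {"slide":[0.0282,-0.0676,0],"spin":0},
  {"slide":[0.0282,-0.0676,0],"spin":0},
  {"slide":[0.0282,-0.0676,0],"spin":0},
  {"slide":[0,0,0],"spin":0},
  {"slide":[0,0,0],"spin":0},
  {"slide":[0,0,0],"spin":0},
])

```text
t: 5.98
eef_pos: [593.5, 60.2, 160.4]
tcp_rot: [3.141, 0.001, 0.138]
ft_force: [-0.1, 0.3, -1.4]
opening: 0.416
grip_force: 29.9
```

```bash
python3 - <<'E'
from h import *
print(state()["eef_pos"])
out=[]
for n,X in(("top",[594.3,60.3,116]),("side",[594.3,60.3,116])):
    c=read_camera(n);u,v=proj(c,X).astype(int);print(n,u,v)
    out.append(cv2.resize(c["color"][v-40:v+40,u-40:u+40,::-1],(400,400),interpolation=cv2.INTER_CUBIC))
cv2.imwrite("pics/over.png",np.hstack(out))
E
```

```text
[593.53562665  60.1873253  160.39258062]
top 223 202
side 272 242
```

View pics/over.png

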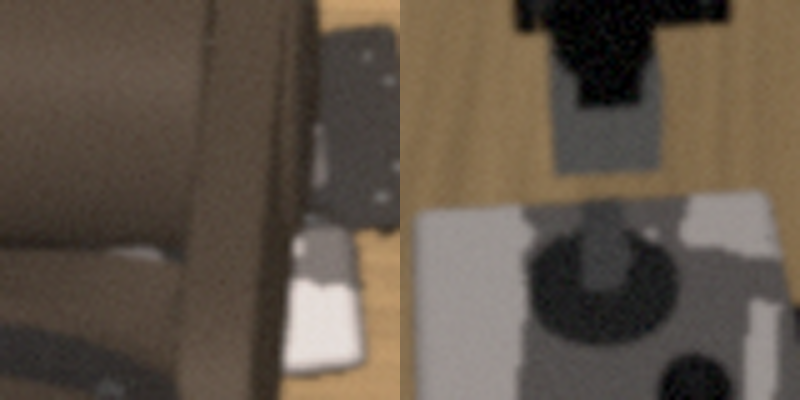

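The side view (right half) shows the hub's bottom edge centred at x≈609 and the drive at x≈605. The 8° turn accounts for that offset, so the two are lined up. Lowering now.

Call:
carry_out([
  {"slide":[0.002,0,0.03],"spin":0},
  {"slide":[0,0,0.03],"spin":0},
  {"slide":[0,0,0.02],"spin":0},
  {"slide":[0,0,0.008],"spin":0},
  {"slide":[0,0,0.008],"spin":0},
  {"slide":[0,0,0.008],"spin":0},
  {"slide":[0,0,0],"spin":0},
])

```text
t: 6.67
eef_pos: [594.6, 60.7, 119.0]
tcp_rot: [-3.141, -0.0, 0.138]
ft_force: [1.5, 3.7, -2.9]
opening: 0.419
grip_force: 29.9
```

Call:
carry_out([
  {"slide":[0,-0.002,0.008],"spin":0},
  {"slide":[0,0,0.008],"spin":0},
  {"slide":[0,0,0.005],"spin":0},
  {"slide":[0,0,0],"spin":0},
  {"slide":[0,0,0],"spin":0},
])

```text
t: 7.08
eef_pos: [594.5, 61.2, 110.5]
tcp_rot: [3.141, 0.0, 0.139]
ft_force: [0.3, -0.6, -1.6]
opening: 0.415
grip_force: 29.9
```

Call:
carry_out([
  {"slide":[0,0,0],"spin":0},
  {"slide":[0,0,0],"spin":0},
  {"slide":[0,0,0],"spin":0},
  {"slide":[0,0,0],"spin":0},
  {"slide":[0,0,0],"spin":0},
  {"slide":[0,0,0],"spin":0},
  {"slide":[0,0,0],"spin":0},
  {"slide":[0,0,0],"spin":0},
  {"slide":[0,0,0],"spin":0},
  {"slide":[0,0,0],"spin":0},
], hand=0)

```text
t: 7.92
eef_pos: [594.5, 61.3, 110.6]
tcp_rot: [3.141, 0.0, 0.139]
ft_force: [0.1, -0.7, -0.4]
opening: 0.99
grip_force: 0.0
```

Call:
carry_out([
  {"slide":[0,0,-0.04],"spin":0},
  {"slide":[0,0,-0.06],"spin":0},
  {"slide":[0,0,-0.06],"spin":0},
  {"slide":[0,0,-0.04],"spin":0},
  {"slide":[0,0,0],"spin":0},
])

```text
t: 8.33
eef_pos: [595.8, 61.4, 194.0]
tcp_rot: [3.141, -0.005, 0.139]
ft_force: [0.4, 0.6, 0.8]
opening: 0.999
grip_force: 0.0
```

Call:
carry_out([
  {"slide":[0,0,0],"spin":0},
  {"slide":[0,0,0],"spin":0},
  {"slide":[0,0,0],"spin":0},
  {"slide":[0,0,0],"spin":0},
  {"slide":[0,0,0],"spin":0},
  {"slide":[0,0,0],"spin":0},
  {"slide":[0,0,0],"spin":0},
  {"slide":[0,0,0],"spin":0},
  {"slide":[0,0,0],"spin":0},
  {"slide":[0,0,0],"spin":0},
  {"slide":[0,0,0],"spin":0},
  {"slide":[0,0,0],"spin":0},
], hand=1)

```text
t: 9.33
eef_pos: [594.5, 61.3, 190.7]
tcp_rot: [3.142, -0.0, 0.139]
ft_force: [0.3, -0.6, 0.0]
opening: 0.221
grip_force: 0.0
```

```bash
python3 - <<'E'
from h import *
s=state();print(s["eef_pos"],s["opening"],s["ft_force"])
c=read_camera("side");u,v=proj(c,[594.3,60.3,130]).astype(int);print(u,v)
for z in(80,146,156):print(z,((proj(c,[594.3,60.3,z])-[u-40,v-40]+.5)*6-.5).round())
cv2.imwrite("pics/rest.png",cv2.resize(c["color"][v-40:v+40,u-40:u+40,::-1],(480,480),interpolation=cv2.INTER_CUBIC))
E
```

```text
[594.48978018  61.32860387 190.65767345] 0.2213258881276168 [ 0.27148198 -0.55499624  0.020943  ]
272 237
80 [244. 360.]
146 [242. 205.]
156 [242. 180.]
```

View pics/rest.png

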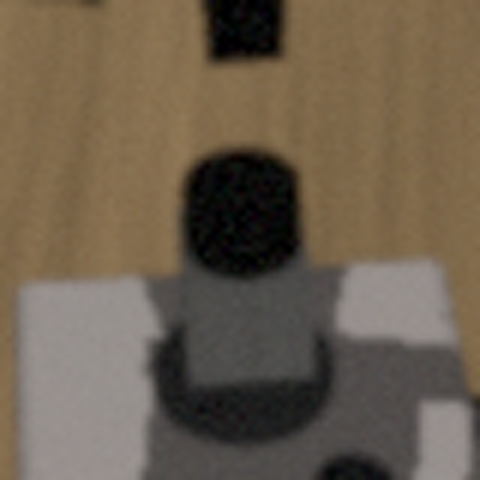

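The picture shows the cup head upright on the drive, with a gap above the boss (hub bottom at row 383), resting on the ball. Finishing the finger close and moving down over it.

Call:
carry_out([
  {"slide":[0,0,0],"spin":0},
  {"slide":[0,0,0],"spin":0},
  {"slide":[0,0,0],"spin":0},
  {"slide":[0,0,0],"spin":0},
  {"slide":[0,0,0.03],"spin":0},
  {"slide":[0,0,0.03],"spin":0},
  {"slide":[0,0,0.01],"spin":0},
  {"slide":[0,0,0.005],"spin":0},
  {"slide":[0,0,0],"spin":0},
  {"slide":[0,0,0],"spin":0},
], hand=1)

```text
t: 10.22
eef_pos: [594.7, 61.3, 161.1]
tcp_rot: [3.141, -0.0, 0.139]
ft_force: [0.1, -0.1, 0.2]
opening: 0.004
grip_force: 0.0
```

Call:
carry_out([
  {"slide":[0,0,0.004],"spin":0},
  {"slide":[0,0,0.004],"spin":0},
  {"slide":[0,0,0],"spin":0},
])

```text
t: 10.47
eef_pos: [594.4, 61.3, 157.4]
tcp_rot: [3.142, -0.0, 0.139]
ft_force: [-0.2, 0.2, 0.1]
opening: 0.006
grip_force: 0.0
```

Call:
carry_out([
  {"slide":[0,0,0.004],"spin":0},
  {"slide":[0,0,0.004],"spin":0},
  {"slide":[0,0,0],"spin":0},
])

```text
t: 10.72
eef_pos: [594.3, 61.3, 153.9]
tcp_rot: [3.142, 0.0, 0.139]
ft_force: [0.9, -0.8, 0.1]
opening: 0.006
grip_force: 0.0
```

Call:
carry_out([
  {"slide":[0,0,0.003],"spin":0},
  {"slide":[0,0,0],"spin":0},
  {"slide":[0,0,0],"spin":0},
])

```text
t: 10.97
eef_pos: [594.4, 61.3, 153.0]
tcp_rot: [3.142, 0.0, 0.139]
ft_force: [1.0, -1.0, -0.1]
opening: 0.007
grip_force: 0.0
```

Call:
carry_out([
  {"slide":[0,0,0.003],"spin":0},
  {"slide":[0,0,0],"spin":0},
  {"slide":[0,0,0],"spin":0},
])

```text
t: 11.22
eef_pos: [594.5, 61.3, 151.8]
tcp_rot: [3.142, 0.0, 0.139]
ft_force: [0.5, -0.4, 0.1]
opening: 0.002
grip_force: 0.0
```

Call:
carry_out([
  {"slide":[0,0,0.003],"spin":0},
  {"slide":[0,0,0],"spin":0},
  {"slide":[0,0,0],"spin":0},
])

```text
t: 11.47
eef_pos: [594.5, 61.3, 150.6]
tcp_rot: [3.141, 0.0, 0.139]
ft_force: [-0.2, -0.3, -0.2]
opening: 0.003
grip_force: 0.0
```

Call:
carry_out([
  {"slide":[0,0,0.003],"spin":0},
  {"slide":[0,0,0],"spin":0},
  {"slide":[0,0,0],"spin":0},
])

```text
t: 11.72
eef_pos: [594.4, 61.3, 149.3]
tcp_rot: [3.142, 0.0, 0.139]
ft_force: [1.1, 0.3, 0.3]
opening: 0.003
grip_force: 0.0
```

Call:
carry_out([
  {"slide":[0,0,0.003],"spin":0},
  {"slide":[0,0,0],"spin":0},
  {"slide":[0,0,0],"spin":0},
])

```text
t: 11.97
eef_pos: [594.4, 61.3, 148.1]
tcp_rot: [3.142, 0.0, 0.139]
ft_force: [0.5, 0.3, -0.2]
opening: 0.003
grip_force: 0.0
```

Call:
carry_out([
  {"slide":[0,0,0.003],"spin":0},
  {"slide":[0,0,0],"spin":0},
  {"slide":[0,0,0],"spin":0},
])

```text
t: 12.22
eef_pos: [594.4, 61.3, 146.9]
tcp_rot: [3.142, 0.0, 0.139]
ft_force: [-1.0, 0.2, -0.3]
opening: 0.006
grip_force: 0.0
```

Call:
carry_out([
  {"slide":[0,0,0.003],"spin":0},
  {"slide":[0,0,0],"spin":0},
  {"slide":[0,0,0],"spin":0},
])

```text
t: 12.47
eef_pos: [594.5, 61.3, 145.8]
tcp_rot: [3.142, 0.0, 0.139]
ft_force: [-0.3, -0.6, -0.2]
opening: 0.001
grip_force: 0.0
```

Call:
carry_out([
  {"slide":[0,0,0.003],"spin":0},
  {"slide":[0,0,0],"spin":0},
  {"slide":[0,0,0],"spin":0},
])

```text
t: 12.72
eef_pos: [594.4, 61.3, 144.5]
tcp_rot: [3.142, 0.0, 0.139]
ft_force: [-0.4, 0.8, -0.2]
opening: 0.002
grip_force: 0.0
```

```bash
python3 - <<'E'
from h import *
s=state();print(s["eef_pos"],s["ft_force"])
c=read_camera("side");u,v=272,237
for z in(80,87,93):print(z,((proj(c,[591.5,80.1,z])-[u-40,v-40]+.5)*6-.5).round())
cv2.imwrite("pics/press.png",cv2.resize(c["color"][v-40:v+40,u-40:u+40,::-1],(480,480),interpolation=cv2.INTER_CUBIC))
E
```

```text
[594.44792595  61.33086701 144.54210159] [-0.44405772  0.80986858 -0.19071952]
80 [249. 402.]
87 [249. 387.]
93 [249. 373.]
```

View pics/press.png

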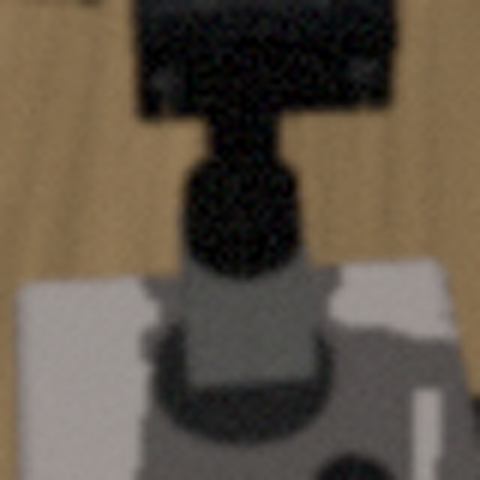

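The head is still resting on the ball (hub bottom row 383, about z = 88). The fingertips sit higher than the nominal TCP, so I continue down gently.

Call:
carry_out([
  {"slide":[0,0,0.004],"spin":0},
  {"slide":[0,0,0.003],"spin":0},
  {"slide":[0,0,0],"spin":0},
])

```text
t: 13.02
eef_pos: [594.3, 61.3, 141.5]
tcp_rot: [3.142, 0.0, 0.139]
ft_force: [0.8, -0.1, -0.0]
opening: 0.004
grip_force: 0.0
```

Call:
carry_out([
  {"slide":[0,0,0.004],"spin":0},
  {"slide":[0,0,0],"spin":0},
  {"slide":[0,0,0],"spin":0},
])

```text
t: 13.27
eef_pos: [594.4, 61.3, 140.1]
tcp_rot: [3.142, 0.0, 0.139]
ft_force: [-0.1, -0.9, -0.7]
opening: 0.004
grip_force: 0.0
```

Call:
carry_out([
  {"slide":[0,0,0.004],"spin":0},
  {"slide":[0,0,0],"spin":0},
  {"slide":[0,0,0],"spin":0},
])

```text
t: 13.52
eef_pos: [594.4, 61.3, 138.5]
tcp_rot: [3.142, 0.0, 0.139]
ft_force: [-0.1, 0.4, -0.3]
opening: 0.008
grip_force: 0.0
```

Call:
carry_out([
  {"slide":[0,0,0.004],"spin":0},
  {"slide":[0,0,0],"spin":0},
  {"slide":[0,0,0],"spin":0},
])

```text
t: 13.77
eef_pos: [594.4, 61.3, 136.9]
tcp_rot: [3.142, 0.0, 0.139]
ft_force: [-0.0, 0.1, -0.7]
opening: 0.004
grip_force: 0.0
```

Call:
carry_out([
  {"slide":[0,0,0.004],"spin":0},
  {"slide":[0,0,0],"spin":0},
  {"slide":[0,0,0],"spin":0},
])

```text
t: 14.02
eef_pos: [594.4, 61.4, 135.3]
tcp_rot: [3.142, 0.0, 0.139]
ft_force: [0.6, -0.3, 0.3]
opening: 0.004
grip_force: 0.0
```

Call:
carry_out([
  {"slide":[0,0,0.004],"spin":0},
  {"slide":[0,0,0],"spin":0},
  {"slide":[0,0,0],"spin":0},
])

```text
t: 14.27
eef_pos: [594.4, 61.3, 133.7]
tcp_rot: [3.142, 0.0, 0.139]
ft_force: [-0.1, 0.8, 1.0]
opening: 0.003
grip_force: 0.0
```

Call:
carry_out([
  {"slide":[0,0,0.003],"spin":0},
  {"slide":[0,0,0],"spin":0},
  {"slide":[0,0,0],"spin":0},
])

```text
t: 14.52
eef_pos: [594.7, 61.3, 132.8]
tcp_rot: [3.141, -0.001, 0.139]
ft_force: [0.7, -0.3, 1.5]
opening: 0.001
grip_force: 1.3
```

Call:
carry_out([
  {"slide":[0,0,0.003],"spin":0},
  {"slide":[0,0,0],"spin":0},
  {"slide":[0,0,0],"spin":0},
])

```text
t: 14.77
eef_pos: [594.4, 61.3, 131.3]
tcp_rot: [3.142, 0.0, 0.139]
ft_force: [-1.3, -0.1, -0.5]
opening: 0.002
grip_force: 0.0
```

Call:
carry_out([
  {"slide":[0,0,0.003],"spin":0},
  {"slide":[0,0,0],"spin":0},
  {"slide":[0,0,0],"spin":0},
])

```text
t: 15.02
eef_pos: [594.4, 61.3, 130.1]
tcp_rot: [3.142, 0.0, 0.139]
ft_force: [-0.0, -0.3, 2.2]
opening: 0.003
grip_force: 1.0
```

Call:
carry_out([
  {"slide":[0,0,0.003],"spin":0},
  {"slide":[0,0,0],"spin":0},
  {"slide":[0,0,0],"spin":0},
])

```text
t: 15.27
eef_pos: [594.3, 61.3, 128.7]
tcp_rot: [-3.142, 0.001, 0.139]
ft_force: [-0.5, -0.0, -1.2]
opening: 0.002
grip_force: 0.0
```

```bash
python3 - <<'E'
from h import *
s=state();print(s["eef_pos"],s["ft_force"],s["moment"])
c=read_camera("side");u,v=272,237
cv2.imwrite("pics/press2.png",cv2.resize(c["color"][v-40:v+40,u-40:u+40,::-1],(480,480),interpolation=cv2.INTER_CUBIC))
E
```

```text
[594.25936979  61.33276208 128.66233342] [-0.45462773 -0.03173048 -1.21571849] [-0.01883447 -0.03671062  0.05246166]
```

View pics/press2.png

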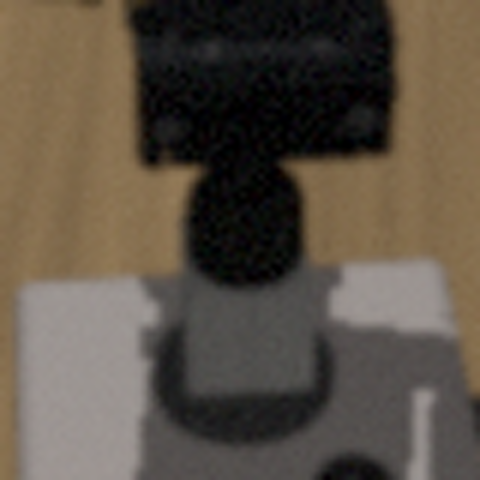

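The head has gone down about 4 mm (hub bottom now row 393, z≈84), so it is sliding over the ball. Continuing to press.

Call:
carry_out([
  {"slide":[0,0,0.003],"spin":0},
  {"slide":[0,0,0],"spin":0},
  {"slide":[0,0,0],"spin":0},
])

```text
t: 15.57
eef_pos: [594.4, 61.3, 127.6]
tcp_rot: [3.142, 0.0, 0.139]
ft_force: [-0.5, -0.2, 0.0]
opening: 0.007
grip_force: 0.0
```

Call:
carry_out([
  {"slide":[0,0,0.003],"spin":0},
  {"slide":[0,0,0],"spin":0},
  {"slide":[0,0,0],"spin":0},
])

```text
t: 15.82
eef_pos: [594.4, 61.3, 126.5]
tcp_rot: [3.142, 0.0, 0.139]
ft_force: [-0.4, -0.1, 0.6]
opening: 0.004
grip_force: 0.0
```

Call:
carry_out([
  {"slide":[0,0,0.003],"spin":0},
  {"slide":[0,0,0],"spin":0},
  {"slide":[0,0,0],"spin":0},
])

```text
t: 16.07
eef_pos: [594.4, 61.3, 125.3]
tcp_rot: [3.142, 0.0, 0.139]
ft_force: [-0.1, -0.5, 0.6]
opening: -0.0
grip_force: 0.0
```

Call:
carry_out([
  {"slide":[0,0,0.003],"spin":0},
  {"slide":[0,0,0],"spin":0},
])

```text
t: 16.23
eef_pos: [594.4, 61.3, 124.0]
tcp_rot: [3.142, 0.0, 0.139]
ft_force: [-0.7, 0.4, -0.3]
opening: 0.005
grip_force: 0.0
```

Call:
carry_out([
  {"slide":[0,0,0.0025],"spin":0},
  {"slide":[0,0,0],"spin":0},
])

```text
t: 16.4
eef_pos: [594.6, 61.3, 123.8]
tcp_rot: [3.141, -0.001, 0.139]
ft_force: [-1.6, -0.3, 6.4]
opening: 0.005
grip_force: 3.4
```

```bash
python3 - <<'E'
from h import *
s=state();print(s["eef_pos"],s["ft_force"],s["moment"])
c=read_camera("side");u,v=272,237
im=cv2.resize(c["color"][v-40:v+40,u-40:u+40,::-1],(480,480),interpolation=cv2.INTER_CUBIC)
cv2.imwrite("pics/press3.png",im)
for n in("rest","press2","press3"):
    g=cv2.imread(f"pics/{n}.png",0)[:,225:275].mean(1);d=np.convolve(g,[1]*4+[-1]*4,'same')[350:430];i=np.argmax(np.abs(d));print(n,350+i,g[350:430:6].round())
E
```

```text
[594.57010315  61.32399478 123.79766362] [-1.58591886 -0.2891464   6.40507458] [-0.04098971  0.40875916  0.02646721]
rest 381 [75. 77. 76. 76. 76. 61. 42. 31. 28. 28. 26. 28. 30. 30.]
press2 393 [79. 80. 80. 79. 79. 79. 75. 59. 39. 33. 29. 29. 30. 30.]
press3 404 [80. 79. 79. 80. 79. 80. 80. 79. 72. 52. 35. 31. 30. 33.]
```

Call:
carry_out([
  {"slide":[0,0,0.002],"spin":0},
  {"slide":[0,0,0],"spin":0},
])

```text
t: 16.62
eef_pos: [594.7, 61.4, 123.8]
tcp_rot: [3.141, -0.001, 0.139]
ft_force: [-3.7, -0.1, 13.4]
opening: 0.006
grip_force: 6.8
```

Call:
carry_out([
  {"slide":[0,0,0.002],"spin":0},
  {"slide":[0,0,0],"spin":0},
])

```text
t: 16.78
eef_pos: [594.8, 61.3, 123.8]
tcp_rot: [3.141, -0.002, 0.139]
ft_force: [-5.2, -0.3, 20.2]
opening: 0.0
grip_force: 10.2
```

The head is firmly home: the hub edge is at boss level and 20 N gives no further travel. Moving to the switch.

Call:
carry_out([
  {"slide":[0,0,-0.03],"spin":0},
  {"slide":[0,0,-0.07],"spin":0},
  {"slide":[0,0,-0.08],"spin":0},
  {"slide":[-0.0516,-0.0742,0],"spin":0},
  {"slide":[-0.0516,-0.0742,0],"spin":0},
  {"slide":[-0.0516,-0.0742,0],"spin":0},
  {"slide":[-0.0516,-0.0742,0],"spin":0},
  {"slide":[0,0,0],"spin":0},
  {"slide":[0,0,0],"spin":0},
  {"slide":[0,0,0],"spin":0},
])

```text
t: 17.62
eef_pos: [496.7, 167.5, 193.8]
tcp_rot: [3.141, -0.001, 0.139]
ft_force: [-0.2, 0.2, -0.1]
opening: 0.004
grip_force: 0.0
```

```bash
python3 - <<'E'
from h import *
print(state()["eef_pos"])
c=read_camera("side");u,v=272,237
im=cv2.resize(c["color"][v-40:v+80,u-40:u+60,::-1],(500,600),interpolation=cv2.INTER_CUBIC)
cv2.imwrite("pics/sw.png",im)
E
```

```text
[496.68445683 167.49766564 193.79362826]
```

View pics/sw.png

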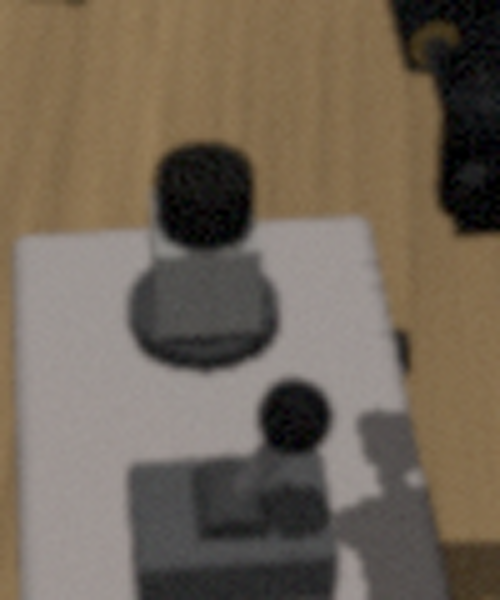

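The head sits home and upright on the boss. The switch ball at (295,415) is still on the off side, and the gripper is clear at upper right.

Call:
carry_out([
  {"slide":[0,0,0.09],"spin":0},
  {"slide":[0,0,0.09],"spin":0},
  {"slide":[0,0,0.055],"spin":0},
  {"slide":[0,0,0],"spin":0},
  {"slide":[0.03,0,0],"spin":0},
  {"slide":[0.03,0,0],"spin":0},
  {"slide":[0.02,0,0],"spin":0},
  {"slide":[0,0,0],"spin":0},
])

```text
t: 18.33
eef_pos: [530.1, 171.6, 100.5]
tcp_rot: [-3.142, -0.002, 0.138]
ft_force: [-0.3, 0.6, -0.4]
opening: 0.002
grip_force: 0.0
```

Call:
carry_out([
  {"slide":[0.012,0,0],"spin":0},
  {"slide":[0.012,0,0],"spin":0},
  {"slide":[0.012,0,0],"spin":0},
  {"slide":[0.012,0,0],"spin":0},
  {"slide":[0.012,0,0],"spin":0},
  {"slide":[0.012,0,0],"spin":0},
  {"slide":[0.012,0,0],"spin":0},
  {"slide":[0,0,0],"spin":0},
])

```text
t: 19.0
eef_pos: [562.3, 176.7, 99.5]
tcp_rot: [3.142, -0.001, 0.139]
ft_force: [1.0, 0.6, -0.4]
opening: 0.007
grip_force: 0.0
```

Call:
carry_out([
  {"slide":[0.01,0,0],"spin":0},
  {"slide":[0.01,0,0],"spin":0},
  {"slide":[0,0,0],"spin":0},
])

```text
t: 19.25
eef_pos: [569.8, 177.8, 99.5]
tcp_rot: [3.142, -0.0, 0.139]
ft_force: [0.4, 0.1, -1.0]
opening: 0.0
grip_force: 0.0
```

Call:
carry_out([
  {"slide":[0.008,0,0],"spin":0},
  {"slide":[0,0,0],"spin":0},
  {"slide":[0,0,0],"spin":0},
])

```text
t: 19.5
eef_pos: [572.5, 178.1, 99.6]
tcp_rot: [3.141, -0.0, 0.139]
ft_force: [-0.8, 0.6, 0.7]
opening: 0.004
grip_force: 0.0
```

Call:
carry_out([
  {"slide":[0.008,0,0],"spin":0},
  {"slide":[0,0,0],"spin":0},
  {"slide":[0,0,0],"spin":0},
])

```text
t: 19.75
eef_pos: [575.7, 178.6, 99.6]
tcp_rot: [3.141, -0.0, 0.139]
ft_force: [0.3, -0.3, 0.8]
opening: 0.001
grip_force: 0.1
```

Call:
carry_out([
  {"slide":[0.006,0,0],"spin":0},
  {"slide":[0,0,0],"spin":0},
])

```text
t: 19.92
eef_pos: [577.6, 178.9, 99.5]
tcp_rot: [3.142, 0.001, 0.139]
ft_force: [-2.8, 0.3, 1.4]
opening: 0.01
grip_force: 1.7
```

Call:
carry_out([
  {"slide":[0.006,0,0],"spin":0},
  {"slide":[0,0,0],"spin":0},
])

```text
t: 20.08
eef_pos: [577.9, 179.0, 99.4]
tcp_rot: [3.141, 0.006, 0.139]
ft_force: [-13.4, -2.3, 5.8]
opening: 0.007
grip_force: 6.8
```

Call:
carry_out([
  {"slide":[0.004,0,0],"spin":0},
  {"slide":[0,0,0],"spin":0},
])

```text
t: 20.25
eef_pos: [578.0, 179.0, 99.3]
tcp_rot: [3.141, 0.009, 0.139]
ft_force: [-20.1, -2.7, 10.5]
opening: 0.004
grip_force: 10.3
```

The switch is against its stop. Backing off and checking.

Call:
carry_out([
  {"slide":[-0.03,0,0],"spin":0},
  {"slide":[-0.08,0,0],"spin":0},
  {"slide":[-0.09,0,0],"spin":0},
  {"slide":[0,0,-0.09],"spin":0},
  {"slide":[0,0,-0.09],"spin":0},
  {"slide":[-0.05,0,-0.05],"spin":0},
  {"slide":[0,0,0],"spin":0},
  {"slide":[0,0,0],"spin":0},
  {"slide":[0,0,0],"spin":0},
  {"slide":[0,0,0],"spin":0},
])

```text
t: 21.08
eef_pos: [483.0, 165.5, 190.5]
tcp_rot: [3.141, 0.001, 0.139]
ft_force: [0.2, -0.5, -0.2]
opening: 0.005
grip_force: 0.0
```

```bash
python3 - <<'E'
from h import *
print(state()["eef_pos"],state()["ft_force"])
c=read_camera("side");u,v=272,237
print("on tip",((proj(c,[603.6,182.3,136])-[u-40,v-40]+.5)*5-.5).round())
im=cv2.resize(c["color"][v-40:v+80,u-40:u+60,::-1],(500,600),interpolation=cv2.INTER_CUBIC)
cv2.imwrite("pics/end.png",im)
E
```

```text
[483.02331457 165.54399533 190.47103279] [ 0.17182853 -0.52051621 -0.20924612]
on tip [153. 426.]
```

View pics/end.png

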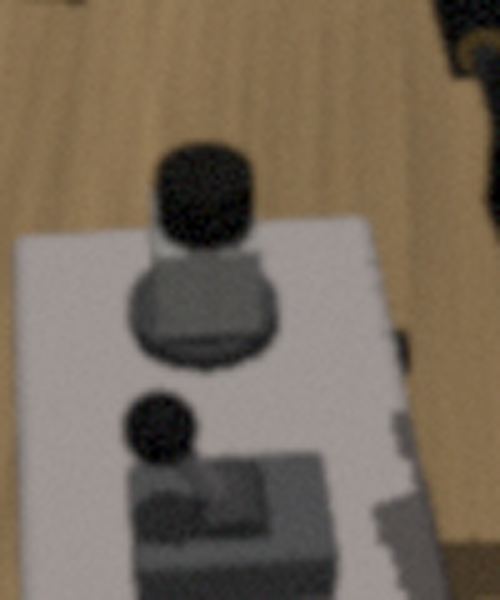

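The switch ball is now at (160,428). That matches the on position worked out from the case pose (pivot x≈578). The cup head is still home and the gripper is clear.

```bash
python3 -c "
from cell import *
print(job_done())"
```

```text
the job is handed in; nothing more can be done
None
```

The job is handed in at about 21 s: the cup head is pressed fully home on the drive, the switch was then thrown against its far stop, the arm is clear, and I did not touch the flat head, slide box or bottle.

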